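Raise the spatter guard in front of the circuit board

TASK

Two folding spatter guards stand on the bench, one with a small green circuit board lying on its base and one with a flat battery pack. On the one with the circuit board, fold the metal panel up about its hinge until it stands straight up, square to the base, and let go of it. Do not shift the circuit board, and leave the other guard as it is.

Things in the scene. Friction and masses are not known exactly. Their poses are not given: they have to be found in the camera images.
- board_guard: The guard to set up, fixed to the bench: dark steel base 110 (x) x 140 (y) x 8 mm high with a rubber pad; the green circuit board lies on it. Origin: centre of its underside, on the bench; z up; -x side faces the robot, yaw up to 0.3 rad either way. Hinge axis: along the base's y, at x = -45, z = 20 mm, between two lugs (14 x 12 mm, 29 mm high) at y = -62 and +62 mm.
- board_guard_panel (a joint): Angle of its panel, rad: 0 level, pointing to the base's -x; pi/2 upright; stops at 0 and 2.1; starts at 0.3 to 0.7. A stiff friction hinge (0.22 N m) keeps it wherever left. Aluminium panel 108 mm wide, 3 mm thick (rim 6), reaching 66 mm from the axis; then a neck 18 mm wide and a black pull tab, 78 to 114 mm from the axis, 26 mm wide along the hinge, 9 mm thick.
- spare_board: Small green circuit board, 95 x 52 x 4 mm, lying loose on the base of the guard to set up, behind its hinge, its long side along the hinge. Origin: centre of its underside.
- other_guard_tab (a point): Middle of the tab of the other, identical guard (a black flat battery pack on its base), to be left alone; 96 mm from its hinge axis. A tab can be gripped from above at this point by its side edges, fingers closing along the hinge axis: it then turns between the pads as it is carried round the hinge.

How it is judged (in metres and radians):
At the end, for the whole second after the job is handed in: The panel of the guard with the circuit board stands upright, at 90 degrees to its base within 11 degrees (1.38 to 1.76 rad), at rest; the circuit board is within 15 mm of where it lay, and the other guard's tab is within 20 mm of where it was (value of joint board_guard_panel between 1.38 and 1.76 rad and velocity of joint board_guard_panel between -0.05 and 0.05 rad/s and distance of spare_board from where it was at the start of the episode below 0.015 m and distance of other_guard_tab from where it was at the start of the episode below 0.02 m); the robot touches nothing.
It fails at once if the other guard's panel was moved by more than 20 mm at its tab (distance of other_guard_tab from where it was at the start of the episode above 0.02 m).
It fails at once if the circuit board was shifted by more than 15 mm (distance of spare_board from where it was at the start of the episode above 0.015 m).
It also fails if it takes over 32 s, if anything falls off the work surface, if the arm or the gripper's body presses on something with over 40 N, if the wrist force passes 120 N, or if a joint passes its speed limit or range.

ROBOT

A 7-joint arm with a two-finger parallel gripper is mounted at the origin on a cart in front of the work surface, level with it; the furniture and walls round the work are solid. World frame = base frame: x ahead of the robot, y to its left, z up, the work surface at z = 0. Lengths are in m, angles in degrees, forces in N, time in s.
With the tool pointing down it reaches from about 0.425 to 0.875 m from the base axis. Payload 4.7 kg.
Tool frame: the origin (TCP) lies at the very end of the fingers, on their centre line; the grasp point (between the pads) lies 19 mm behind it; z points along the fingers, y is the line along which they close (so a half turn about z gives the same grasp; the last joint's range is limited). The gripper opens to 87 mm and grips with 3 to 60 N. Pads are 19 mm wide; open, the fingers measure 117 mm over their backs; the gripper's body (75 mm by 190 mm) begins 51 mm behind the grasp point.
Start: joints at [-71.729, 18.392, -4.016, 83.108, 1.295, 78.541, -3.26], TCP at [0.195, 0.62, 0.223] pointing down, gripper open.
Joint ranges: [-163.93, 163.93], [-17.29, 119.83], [-79.2, 71.16], [3.27, 140.29], [-89.18, 269.18], [5.43, 117.66], [-154.24, 154.24]. Speed limits (degrees/s): [147.25, 147.25, 180, 180, 180, 180, 180].

INTERFACE

Orientations are given as [roll, pitch, yaw] about the fixed x, y, z axes, in that order (R = Rz(yaw) Ry(pitch) Rx(roll)).
In Python, from cell import get_obs, eyes, env gives the robot as it stands.
- The arm moves only by the tool servo_tool, never from a script. Its argument "series" is a list that holds one entry, the list of rows, each a list of 7 numbers: the shift along the tool's x, y, z in units of 300 mm (1.0 is 300 mm), then the turn, a rotation vector about the tool's x, y, z in units of pi rad (1.0 is pi rad), then the opening, from 0 (shut) to 1 (fully open). In form: [[[tx, ty, tz, wx, wy, wz, gripper], ...]]. A call has 1 to 12 rows; each row is the pose to reach, as a shift and turn from the pose commanded when the call began, along the tool's axes at that moment, turning the shorter way round; what a row does not reach only later rows make up. A row lasts 1/12 s, in which the tool goes at most 41.7 mm and 7.16 degrees, less where a joint would pass 70% of its speed; a pose out of reach is approached as far as the arm can. A call with a number of a shift or a turn outside -1 to 1 is refused whole. A call with a gripper value outside its range is refused whole. The fingers move at their own pace and stop on an object; "grip_force" is the grip in N (left out, the last holds). Time passes only in rows, so rows that repeat a pose let the fingers close. It gives the time, the measured TCP pose, the force, the opening and the grip force at its end, in the units of the state.
- get_obs(): the state, without advancing time (a new reading comes with each control period).
- eyes.read_camera(name): name is "side" or "top" or "wrist"; returns a dict with "frame" (480x640x3 uint8, red, green, blue), "depth" (480x640 float32, m along the optical axis (not along the pixel's ray), 0 where there is no reading), "fx", "fy", "cx", "cy" (pixels), "origin" and "rotation" of the camera in the world; the wrist camera has in their place "mount" (4x4, takes a point from camera to tool coordinates, whose origin is the TCP and whose axes are the flange's). Camera axes: x right, y down, z forward; pixel columns grow to the right and rows downward; lengths in m; the calibration is good to about 2 mm. A picture is of the moment at which its call begins: read the wrist's pose just before it.
- env.sign_off(): hands the job in; it is judged then, once.
The state is a dict: "time_s": time; "qpos": joint angles; "joint_velocities": joint speeds; "effort": joint torques, N m; "tool_pos": TCP position; "tool_rot": TCP orientation; "force": force on the tool from outside, world axes, zero at the start; "wrist_torque": the same for the moment, N m; "grip_width": finger opening in m; "grasp_force": force on a finger pad.
Only numpy, scipy, OpenCV 4.12 (cv2) and the standard library are available. Lean on these libraries where they do the work, as an engineer would, in place of code of your own. Each camera call takes 0.05 s, during which the arm holds its last target. There are 200 camera calls.

## Working session

There is one attempt and no reset: what is moved stays moved. The work goes in short steps, Python scripts to look and compute and a tool call to move; the robot and the scene stay as the last step left them, time stands still between calls to the robot, and variables do not carry over. Pictures are saved under pics/ and viewed, at most 10 in all, crops included, and the job is handed in when it is done.

Besides the shell and the picture viewer there is one more tool, called after "Call:" by a JSON object that holds its "name" and its "arguments". servo_tool: Moves the arm, as the interface text tells. Shifts and turns lie within -1 to 1; 1 stands for 300 mm of shift or pi rad of turn. Its arguments: {"type":"object","properties":{"series":{"type":"array"},"grip_force":{"type":"number"}},"required":["series"]}

```bash
mkdir -p pics; python3 - <<'E'
from cell import get_obs, eyes
import cv2,numpy as np
print(get_obs())
ims=[]
for n in("top","side"):
    c=eyes.read_camera(n); np.savez(n+'.npz',**c); print(n,c['fx'],c['fy'],c['cx'],c['cy'],c['origin'],c['rotation'])
    cv2.imwrite(f'pics/{n}0.png',c['frame'][:,:,::-1])
E
```

```text
{'time_s': 0.0, 'qpos': array([-71.72769446,  18.43878913,  -4.01446519,  83.17649442,
         1.29624053,  78.53926721,  -3.25937391]), 'joint_velocities': array([ 0.01337852, -0.01386256, -0.06213177, -0.07616378, -0.10697462,
        0.04655597, -0.00565343]), 'effort': array([ 6.50485958e-05, -4.91285419e+01, -4.03436981e-01, -3.12537146e+01,
       -6.38693897e-02,  4.33574268e-02,  1.88176305e-04]), 'tool_pos': array([0.19497392, 0.61948468, 0.22145048]), 'tool_rot': array([-1.79890757e+02,  7.31339432e-03,  1.62537348e+02]), 'force': array([-0.28386435,  1.23973315,  1.08291986]), 'wrist_torque': array([0.01763028, 0.01419821, 0.00294297]), 'grasp_force': 0.0, 'grip_width': 0.08716290729365823}
top 453.7029721668296 453.7029721668296 316.06958810855923 235.06227015209893 [0.4711993  0.04597858 0.88182223] [-1.73219597e+02  1.21754234e-01 -9.15437924e+01]
side 454.66158178967623 454.66158178967623 315.58351630762104 238.7749978820339 [0.33501352 0.73630094 0.48624849] [-120.48215026    0.42463278 -164.02059339]
```

View pics/top0.png

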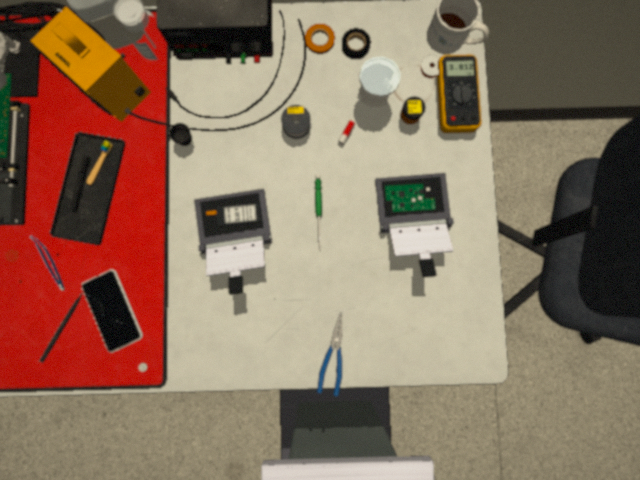

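View pics/side0.png

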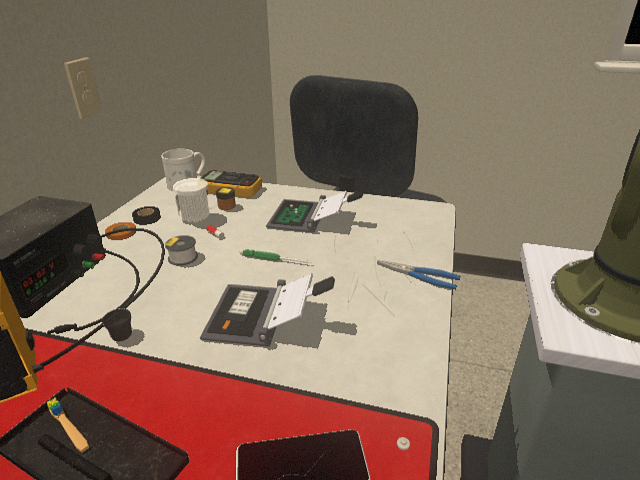

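```bash
cat > h.py <<'E'
import numpy as np,cv2
from scipy.spatial.transform import Rotation as R
def world(c):
    v,u=np.mgrid[0:480,0:640]; d=c['depth']
    P=np.stack([(u-c['cx'])/c['fx']*d,(v-c['cy'])/c['fy']*d,d],-1)
    r=np.array(c['rotation'])
    M=r if r.shape==(3,3) else R.from_euler('xyz',r,degrees=True).as_matrix()
    return P@M.T+c['origin']
E
python3 - <<'E'
from h import *
c=dict(np.load('top.npz')); P=world(c); f=c['frame'].astype(int)
print('bench z',np.median(P[300:340,220:300,2]), P[300,400])
hsv=cv2.cvtColor(c['frame'],cv2.COLOR_RGB2HSV).astype(int)
z=P[...,2]; roi=np.zeros(z.shape,bool); roi[165:285,368:462]=1
def rep(n,m):
    Q=P[m]; p=np.argwhere(m)[:,::-1].astype(np.float32); xy=Q[:,:2].astype(np.float32)
    print(n,len(Q),'med',np.median(Q,0).round(4),'min',Q.min(0).round(3),'max',Q.max(0).round(3),'rect',cv2.minAreaRect(xy),'px',p.mean(0)); return Q
pan=roi&(hsv[...,2]>150)&(z>0.022)
Q=rep('panel',pan)
q=Q-Q.mean(0); n=np.linalg.svd(q)[2][2]; n*=np.sign(n[2]); print('normal',n,'tilt',np.arccos(n[2]),'yaw',np.degrees(np.arctan2(n[1],n[0])), 'resid',np.std(q@n))
v0=roi.copy(); v0[:250]=0
tab=v0&(hsv[...,2]<60)&(z>.03); rep('tab',tab)
g=roi&(hsv[...,0]>50)&(hsv[...,0]<90)&(hsv[...,1]>100); rep('board',g)
base=roi.copy(); base[228:]=0
rep('base',base&(hsv[...,2]<130)&(z>.003))
E
```

```text
bench z -0.000931675111412289 [ 0.44584712 -0.11334964 -0.0019954 ]
panel 1858 med [ 0.5592 -0.1513  0.036 ] min [ 0.471 -0.219  0.022] max [0.596 0.046 0.882] rect ((0.5353116989135742, -0.08651179075241089), (0.10713152587413788, 0.2741882801055908), 4.480741024017334) px [420.99353 238.5662 ]
normal [ 0.99113338 -0.0251658   0.13046569] tilt 1.4399576568662347 yaw -1.4544805877975882 resid 0.017690975631984723
tab 203 med [ 0.5047 -0.1522  0.0666] min [ 0.49  -0.164  0.058] max [ 0.518 -0.141  0.076] rect ((0.5043084025382996, -0.15206265449523926), (0.023093709722161293, 0.027621639892458916), 88.78323364257812) px [427.06897 267.44827]
board 1051 med [ 0.6421 -0.1349  0.0097] min [ 0.471 -0.189  0.003] max [0.673 0.046 0.882] rect ((0.58793705701828, -0.04997245967388153), (0.09258507937192917, 0.28768935799598694), 32.74259948730469) px [407.8925  197.63844]
base 3290 med [ 0.64   -0.1442  0.0089] min [ 0.471 -0.217  0.003] max [0.692 0.046 0.882] rect ((0.6020199060440063, -0.07290558516979218), (0.14624400436878204, 0.32187363505363464), 23.302013397216797) px [412.5085  199.15988]
```

```bash
python3 - <<'E'
from h import *
c=dict(np.load('top.npz')); P=world(c)
hsv=cv2.cvtColor(c['frame'],cv2.COLOR_RGB2HSV).astype(int)
z=P[...,2]; roi=np.zeros(z.shape,bool); roi[165:285,368:462]=1; roi&=c['depth']>.3
def rep(n,m):
    Q=P[m]; print(n,len(Q),'med',np.median(Q,0).round(4),'mean',Q.mean(0).round(4),'rect',cv2.minAreaRect(Q[:,:2].astype(np.float32))); return Q
Q=rep('panel',roi&(hsv[...,2]>150)&(z>0.026))
for _ in range(3):
    q=Q-Q.mean(0); n=np.linalg.svd(q)[2][2]; n*=np.sign(n[2]); Q=Q[abs(q@n)<.004]
print('normal',n,'tilt',np.arccos(n[2]),'yaw',np.degrees(np.arctan2(n[1],n[0])), len(Q))
T=roi.copy(); T[:250]=0
rep('tab',T&(hsv[...,2]<60)&(z>.03)); 
m=roi&(hsv[...,0]>50)&(hsv[...,0]<90)&(hsv[...,1]>100)&(z<.03)
m=cv2.morphologyEx(m.astype(np.uint8),cv2.MORPH_OPEN,np.ones((3,3)))>0
rep('board',m)
b=roi.copy(); b[228:]=0
m=b&(hsv[...,2]<130)&(z>.003); m=cv2.morphologyEx(m.astype(np.uint8),cv2.MORPH_OPEN,np.ones((3,3)))>0
rep('base',m)
E
```

```text
panel 1504 med [ 0.5539 -0.1523  0.0388] mean [ 0.554  -0.1519  0.039 ] rect ((0.5397099256515503, -0.15926101803779602), (0.10458595305681229, 0.12197025865316391), 4.294722557067871)
normal [0.44920825 0.02560179 0.89306019] tilt 0.4666950388119241 yaw 3.2619384184228397 1483
tab 203 med [ 0.5047 -0.1522  0.0666] mean [ 0.5043 -0.1522  0.0671] rect ((0.5043084025382996, -0.15206265449523926), (0.023093709722161293, 0.027621639892458916), 88.78323364257812)
board 1007 med [ 0.6421 -0.1347  0.0097] mean [ 0.6437 -0.1358  0.0097] rect ((0.6446509957313538, -0.14013147354125977), (0.056023646146059036, 0.09838241338729858), 0.6859115958213806)
base 3254 med [ 0.6407 -0.1448  0.0089] mean [ 0.6406 -0.1455  0.0092] rect ((0.634774386882782, -0.14618974924087524), (0.10870656371116638, 0.13895002007484436), 2.6809680461883545)
```

```bash
cat >> h.py <<'E'
def go(*targets):
    from cell import get_obs
    o=get_obs(); M=R.from_euler('xyz',o['tool_rot'],degrees=True)
    print('t',round(o['time_s'],2),'pos',o['tool_pos'].round(4),'rot',o['tool_rot'].round(2),'q',o['qpos'].round(0),'F',o['force'].round(1),'w',round(o['grip_width'],4))
    for p,yaw in targets:
        T=R.from_euler('xyz',[180,0,yaw],degrees=True)
        print(p,(M.inv().apply(np.array(p)-o['tool_pos'])/.3).round(3),((M.inv()*T).as_rotvec()/np.pi).round(4))
E
python3 -c "
from h import *
go(((.36,.42,.24),-177),((.46,.3,.24),-177))"
```

```text
t 0.1 pos [0.195  0.6195 0.2216] rot [-1.7990e+02  1.0000e-02  1.6254e+02] q [-72.  18.  -4.  83.   1.  79.  -3.] F [ 0.2 -0.4 -0.3] w 0.087
(0.36, 0.42, 0.24) [-0.724 -0.47  -0.061] [-6.000e-04 -1.000e-04 -1.137e-01]
(0.46, 0.3, 0.24) [-1.162 -0.751 -0.06 ] [-6.000e-04 -1.000e-04 -1.137e-01]
```

Call:
{"name": "servo_tool", "arguments": {"series": [[[-0.72, -0.47, -0.06, 0, 0, -0.114, 1], [-0.72, -0.47, -0.06, 0, 0, -0.114, 1], [-0.72, -0.47, -0.06, 0, 0, -0.114, 1], [-0.72, -0.47, -0.06, 0, 0, -0.114, 1], [-0.72, -0.47, -0.06, 0, 0, -0.114, 1], [-0.72, -0.47, -0.06, 0, 0, -0.114, 1], [-0.72, -0.47, -0.06, 0, 0, -0.114, 1], [-0.72, -0.47, -0.06, 0, 0, -0.114, 1]]]}}

```text
time_s: 0.77
tool_pos: [0.3625, 0.4169, 0.2408]
tool_rot: [-179.9, 0.1, -177.4]
force: [0.1, 0.2, -0.2]
grip_width: 0.0873
grasp_force: 0.0
```

```bash
python3 -c "
from h import *
go(((.47,.2,.22),-177),((.504,-.02,.2),-177))"
```

```text
t 0.77 pos [0.3625 0.4169 0.2408] rot [-1.7995e+02  8.0000e-02 -1.7741e+02] q [-54.   6.   2.  96.  -0.  78.  41.] F [ 0.1  0.2 -0.2] w 0.0873
(0.47, 0.2, 0.22) [-0.325 -0.738  0.071] [-0.0003  0.0004 -0.0023]
(0.504, -0.02, 0.2) [-0.405 -1.476  0.138] [-0.0003  0.0004 -0.0023]
```

Call:
{"name": "servo_tool", "arguments": {"series": [[[-0.36, -0.95, 0.07, 0, 0, -0.0023, 1], [-0.36, -0.95, 0.07, 0, 0, -0.0023, 1], [-0.36, -0.95, 0.07, 0, 0, -0.0023, 1], [-0.36, -0.95, 0.07, 0, 0, -0.0023, 1], [-0.36, -0.95, 0.07, 0, 0, -0.0023, 1], [-0.36, -0.95, 0.07, 0, 0, -0.0023, 1], [-0.36, -0.95, 0.07, 0, 0, -0.0023, 1], [-0.36, -0.95, 0.07, 0, 0, -0.0023, 1], [-0.36, -0.95, 0.07, 0, 0, -0.0023, 1], [-0.36, -0.95, 0.07, 0, 0, -0.0023, 1]]]}}

```text
time_s: 1.6
tool_pos: [0.4815, 0.1431, 0.2192]
tool_rot: [180.0, -0.1, -176.5]
force: [0.5, 1.3, -0.1]
grip_width: 0.087
grasp_force: 0.0
```

```bash
python3 -c "
from h import *
go(((.504,-.153,.17),-177))"
```

```text
t 1.6 pos [0.4815 0.1431 0.2192] rot [ 1.7995e+02 -5.0000e-02 -1.7652e+02] q [-37.   0.  17. 105.  -0.  75.  74.] F [ 0.5  1.3 -0.1] w 0.087
(0.504, -0.153, 0.17) [-0.015 -0.99   0.163] [ 0.0003 -0.0003  0.0026]
```

Call:
{"name": "servo_tool", "arguments": {"series": [[[-0.015, -0.99, 0.16, 0, 0, 0, 1], [-0.015, -0.99, 0.16, 0, 0, 0, 1], [-0.015, -0.99, 0.16, 0, 0, 0, 1], [-0.015, -0.99, 0.16, 0, 0, 0, 1], [-0.015, -0.99, 0.16, 0, 0, 0, 1], [-0.015, -0.99, 0.16, 0, 0, 0, 1], [-0.015, -0.99, 0.16, 0, 0, 0, 1], [-0.015, -0.99, 0.16, 0, 0, 0, 1], [-0.015, -0.99, 0.16, 0, 0, 0, 1], [-0.015, -0.99, 0.16, 0, 0, 0, 1], [-0.015, -0.99, 0.16, 0, 0, 0, 1]]]}}

```text
time_s: 2.52
tool_pos: [0.5052, -0.1507, 0.1714]
tool_rot: [179.9, -0.0, -176.3]
force: [0.3, 0.3, 0.7]
grip_width: 0.0867
grasp_force: 0.0
```

```bash
python3 - <<'E'
from h import *
from cell import eyes,get_obs
go(((.504,-.153,.044),-177))
o=get_obs(); c=eyes.read_camera('wrist'); cv2.imwrite('pics/w1.png',c['frame'][:,:,::-1])
M=np.eye(4); M[:3,:3]=R.from_euler('xyz',o['tool_rot'],degrees=True).as_matrix(); M[:3,3]=o['tool_pos']
W=M@np.array(c['mount']); np.savez('w1.npz',frame=c['frame'],depth=c['depth'],fx=c['fx'],fy=c['fy'],cx=c['cx'],cy=c['cy'],origin=W[:3,3],rotation=W[:3,:3])
E
```

```text
t 2.52 pos [ 0.5052 -0.1507  0.1714] rot [ 179.92   -0.   -176.25] q [-19.   5.  35. 106.  -3.  70. 111.] F [0.3 0.3 0.7] w 0.0867
(0.504, -0.153, 0.044) [ 0.004 -0.008  0.425] [ 0.0004 -0.      0.0042]
```

View pics/w1.png

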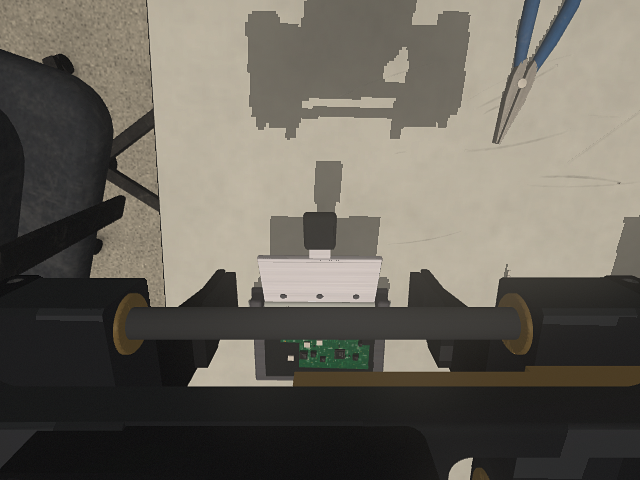

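```bash
python3 - <<'E'
from h import *
c=dict(np.load('w1.npz')); P=world(c); z=P[...,2]
hsv=cv2.cvtColor(c['frame'],cv2.COLOR_RGB2HSV).astype(int)
roi=np.zeros(z.shape,bool); roi[205:255,295:345]=1
m=roi&(hsv[...,2]<80)&(z>.04)&(z<.1); Q=P[m]; print(len(Q),Q.mean(0),cv2.minAreaRect(Q[:,:2].astype(np.float32)))
roi[:]=0; roi[258:300,262:378]=1
Q=P[roi&(hsv[...,2]>140)&(z>.015)&(z<.1)]
q=Q-Q.mean(0); n=np.linalg.svd(q)[2][2]; n*=np.sign(n[2]); print(len(Q),Q.mean(0),np.arccos(n[2]),np.degrees(np.arctan2(n[1],n[0])),'bench',np.median(z[100:200,180:240]))
E
```

```text
1189 [ 0.50011429 -0.15445169  0.06814624] ((0.5022100210189819, -0.15428829193115234), (0.034011054784059525, 0.025952916592359543), 3.731954574584961)
4644 [ 0.55387228 -0.15131939  0.03835715] 0.4806963144141157 3.326166758987894 bench -0.00036813681386266284
```

Call:
{"name": "servo_tool", "arguments": {"series": [[[0.01, -0.01, 0.25, 0, 0, 0, 1], [0.01, -0.01, 0.25, 0, 0, 0, 1], [0.01, -0.01, 0.35, 0, 0, 0, 1], [0.01, -0.01, 0.38, 0, 0, 0, 1], [0.01, -0.01, 0.4, 0, 0, 0, 1], [0.01, -0.01, 0.42, 0, 0, 0, 1], [0.01, -0.01, 0.42, 0, 0, 0, 1], [0.01, -0.01, 0.42, 0, 0, 0, 1]]]}}

```text
time_s: 3.23
tool_pos: [0.5028, -0.1574, 0.0469]
tool_rot: [-180.0, 0.1, -176.5]
force: [0.2, 0.5, 0.3]
grip_width: 0.0872
grasp_force: 0.0
```

Call:
{"name": "servo_tool", "arguments": {"series": [[[0, 0, 0, 0, 0, 0, 0], [0, 0, 0, 0, 0, 0, 0], [0, 0, 0, 0, 0, 0, 0], [0, 0, 0, 0, 0, 0, 0], [0, 0, 0, 0, 0, 0, 0], [0, 0, 0, 0, 0, 0, 0], [0, 0, 0, 0, 0, 0, 0], [0, 0, 0, 0, 0, 0, 0], [0, 0, 0, 0, 0, 0, 0]]], "grip_force": 15}}

```text
time_s: 3.98
tool_pos: [0.5015, -0.1575, 0.0455]
tool_rot: [180.0, -0.0, -176.5]
force: [0.4, 0.3, 0.9]
grip_width: 0.0351
grasp_force: 0.0
```

```bash
cat >> h.py <<'E'
def arc(*ths,h=(.588,-.149),yaw=3.5,z=20e-3,t0=.475):
    # relative arc shifts, tool x along -guard x, tool z down
    for t in ths:
        print(t,'tx',round(-.096*(np.cos(t0)-np.cos(t))/.3,4),'tz',round(-.096*(np.sin(t)-np.sin(t0))/.3,4))
E
python3 -c "
from h import *
go(((.502,-.154,.045),-176.5)); arc(*np.arange(.575,1.59,.1),1.57,1.6)"
```

```text
t 3.98 pos [ 0.5015 -0.1575  0.0455] rot [ 180.     -0.   -176.53] q [-16.  14.  34. 113. -10.  56. 116.] F [0.4 0.3 0.9] w 0.0351
(0.502, -0.154, 0.045) [-0.002  0.011  0.002] [ 0.     -0.     -0.0002]
0.575 tx -0.016 tz -0.0277
0.6749999999999999 tx -0.0347 tz -0.0536
0.7749999999999999 tx -0.056 tz -0.0776
0.8749999999999999 tx -0.0795 tz -0.0993
0.9749999999999999 tx -0.105 tz -0.1185
1.0749999999999997 tx -0.1323 tz -0.1351
1.1749999999999998 tx -0.1612 tz -0.1489
1.275 tx -0.1913 tz -0.1598
1.3749999999999998 tx -0.2223 tz -0.1675
1.4749999999999996 tx -0.254 tz -0.1722
1.5749999999999997 tx -0.2859 tz -0.1736
1.57 tx -0.2843 tz -0.1737
1.6 tx -0.2939 tz -0.1735
```

Call:
{"name": "servo_tool", "arguments": {"series": [[[0, 0.01, 0, 0, 0, 0, 0], [0, 0.01, 0, 0, 0, 0, 0], [0, 0.01, 0, 0, 0, 0, 0], [0, 0.01, 0, 0, 0, 0, 0], [0, 0.01, 0, 0, 0, 0, 0], [0, 0.01, 0, 0, 0, 0, 0], [0, 0.01, 0, 0, 0, 0, 0]]], "grip_force": 15}}

```text
time_s: 4.57
tool_pos: [0.5012, -0.1534, 0.0454]
tool_rot: [179.9, -0.0, -176.5]
force: [-0.1, 4.2, 0.7]
grip_width: 0.0256
grasp_force: 15.0
```

Call:
{"name": "servo_tool", "arguments": {"series": [[[-0.008, 0, -0.014, 0, 0, 0, 0], [-0.016, 0, -0.028, 0, 0, 0, 0], [-0.025, 0, -0.041, 0, 0, 0, 0], [-0.035, 0, -0.054, 0, 0, 0, 0], [-0.045, 0, -0.066, 0, 0, 0, 0], [-0.056, 0, -0.078, 0, 0, 0, 0], [-0.068, 0, -0.089, 0, 0, 0, 0], [-0.08, 0, -0.099, 0, 0, 0, 0], [-0.092, 0, -0.109, 0, 0, 0, 0], [-0.105, 0, -0.1185, 0, 0, 0, 0], [-0.118, 0, -0.127, 0, 0, 0, 0], [-0.132, 0, -0.135, 0, 0, 0, 0]]]}}

```text
time_s: 5.57
tool_pos: [0.5387, -0.1513, 0.0854]
tool_rot: [179.9, -0.3, -176.5]
force: [-4.4, 5.5, -0.5]
grip_width: 0.0261
grasp_force: 15.0
```

```bash
python3 - <<'E'
from h import *
from cell import eyes
go(); c=eyes.read_camera('side'); cv2.imwrite('pics/s1.png',cv2.resize(c['frame'][100:300,220:420,::-1],None,fx=3,fy=3))
arc(*np.arange(1.125,1.6,.05),t0=1.075)
E
```

```text
t 5.57 pos [ 0.5387 -0.1513  0.0854] rot [ 179.89   -0.31 -176.52] q [-17.  16.  34. 106. -10.  61. 115.] F [-4.4  5.5 -0.5] w 0.0261
1.125 tx -0.0143 tz -0.0073
1.175 tx -0.0289 tz -0.0138
1.225 tx -0.0438 tz -0.0196
1.2750000000000001 tx -0.059 tz -0.0246
1.3250000000000002 tx -0.0744 tz -0.0289
1.3750000000000002 tx -0.09 tz -0.0324
1.4250000000000003 tx -0.1057 tz -0.0351
1.4750000000000003 tx -0.1216 tz -0.0371
1.5250000000000004 tx -0.1376 tz -0.0382
1.5750000000000004 tx -0.1536 tz -0.0385
```

View pics/s1.png

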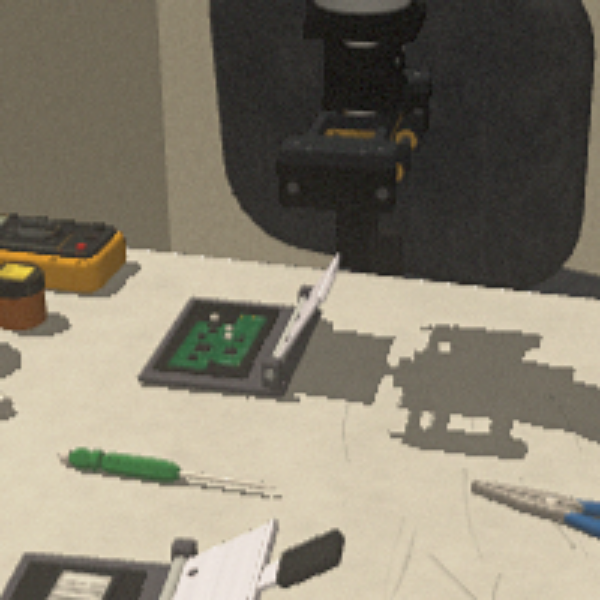

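The side view shows the panel (crop ~ (300,310)) following the fingers at about 60°, with the board undisturbed. I'll carry on to upright.

Call:
{"name": "servo_tool", "arguments": {"series": [[[-0.014, 0, -0.007, 0, 0, 0, 0], [-0.029, 0, -0.014, 0, 0, 0, 0], [-0.044, 0, -0.02, 0, 0, 0, 0], [-0.059, 0, -0.025, 0, 0, 0, 0], [-0.074, 0, -0.029, 0, 0, 0, 0], [-0.09, 0, -0.032, 0, 0, 0, 0], [-0.106, 0, -0.035, 0, 0, 0, 0], [-0.122, 0, -0.037, 0, 0, 0, 0], [-0.138, 0, -0.038, 0, 0, 0, 0], [-0.153, 0, -0.0385, 0, 0, 0, 0], [-0.153, 0, -0.0385, 0, 0, 0, 0], [-0.153, 0, -0.0385, 0, 0, 0, 0]]]}}

```text
time_s: 6.62
tool_pos: [0.5866, -0.1485, 0.0978]
tool_rot: [179.9, -0.1, -176.5]
force: [-1.4, 5.1, 0.5]
grip_width: 0.0258
grasp_force: 15.0
```

```bash
cat >> h.py <<'E'
def panel():
    from cell import eyes
    c=eyes.read_camera('side'); P=world(c); z=P[...,2]; hsv=cv2.cvtColor(c['frame'],cv2.COLOR_RGB2HSV).astype(int)
    for n,c2 in (('side',c),('top',eyes.read_camera('top'))):
        P=world(c2); hsv=cv2.cvtColor(c2['frame'],cv2.COLOR_RGB2HSV).astype(int)
        G=(P-[.588,-.149,0])@R.from_euler('z',3.5,degrees=True).as_matrix()
        m=(abs(G[...,1])<.052)&(G[...,2]>.032)&(G[...,2]<.085)&(abs(G[...,0])<.05)&(hsv[...,2]>90)&(hsv[...,1]<60)
        Q=G[m]
        if len(Q)>30:
            for _ in range(3):
                k=np.polyfit(Q[:,2],Q[:,0],1); r=Q[:,0]-np.polyval(k,Q[:,2]); Q=Q[abs(r)<.006]
            print(n,len(Q),'angle',np.pi/2+np.arctan(k[0]),'x at hinge',np.polyval(k,.02),'mean',Q.mean(0))
        g=(hsv[...,0]>50)&(hsv[...,0]<90)&(hsv[...,1]>100)&(abs(G[...,1])<.07)&(G[...,0]>0)&(G[...,0]<.11)&(G[...,2]<.03)
        print(n,'board',np.median(P[g],0))
    return c
E
python3 - <<'E'
from h import *
go(); c=panel(); cv2.imwrite('pics/s2.png',cv2.resize(c['frame'][100:300,220:420,::-1],None,fx=3,fy=3))
E
```

```text
t 6.62 pos [ 0.5866 -0.1485  0.0978] rot [ 1.7995e+02 -7.0000e-02 -1.7648e+02] q [-16.  20.  33.  99. -12.  64. 115.] F [-1.4  5.1  0.5] w 0.0258
side 199 angle 1.5568964513271117 x at hinge 0.0002452015425456509 mean [-0.00028375  0.00347434  0.05805205]
side board [ 0.64268625 -0.1321458   0.01069673]
top board [ 0.66462342 -0.13139964  0.00975488]
```

View pics/s2.png

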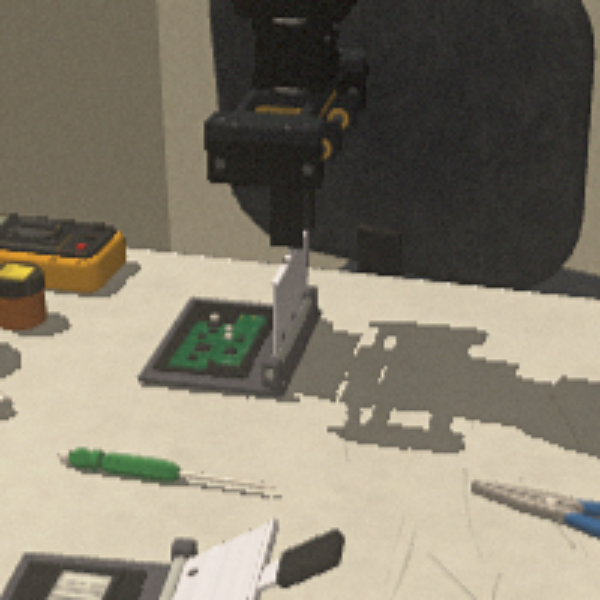

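The panel is upright: about 1.56 rad measured, and vertical at crop (290,290). Next I open the fingers and lift straight up.

Call:
{"name": "servo_tool", "arguments": {"series": [[[0, 0, 0, 0, 0, 0, 0.8], [0, 0, 0, 0, 0, 0, 0.8], [0, 0, 0, 0, 0, 0, 0.8], [0, 0, 0, 0, 0, 0, 0.8], [0, 0, 0, 0, 0, 0, 0.8], [0, 0, 0, 0, 0, 0, 0.8], [0, 0, 0, 0, 0, 0, 0.8], [0, 0, 0, 0, 0, 0, 0.8], [0, 0, 0, 0, 0, 0, 0.8]]]}}

```text
time_s: 7.47
tool_pos: [0.5867, -0.1493, 0.0976]
tool_rot: [-180.0, 0.0, -176.5]
force: [0.1, -0.1, -0.4]
grip_width: 0.0689
grasp_force: 0.0
```

Call:
{"name": "servo_tool", "arguments": {"series": [[[0, 0, -0.05, 0, 0, 0, 0.8], [0, 0, -0.1, 0, 0, 0, 0.8], [0, 0, -0.17, 0, 0, 0, 0.8], [0, 0, -0.25, 0, 0, 0, 0.8], [0, 0, -0.33, 0, 0, 0, 0.8], [0, 0, -0.4, 0, 0, 0, 0.8], [0, 0, -0.45, 0, 0, 0, 0.8], [0, 0, -0.45, 0, 0, 0, 0.8], [0, 0, -0.45, 0, 0, 0, 0.8], [0, 0, -0.45, 0, 0, 0, 0.8]]]}}

```text
time_s: 8.3
tool_pos: [0.5861, -0.149, 0.2314]
tool_rot: [180.0, -0.1, -176.5]
force: [0.1, -1.2, 0.4]
grip_width: 0.0696
grasp_force: 0.0
```

```bash
python3 - <<'E'
from h import *
go(); c=panel(); cv2.imwrite('pics/s3.png',cv2.resize(c['frame'][60:300,220:420,::-1],None,fx=2.5,fy=2.5))
E
```

```text
t 8.3 pos [ 0.5861 -0.149   0.2314] rot [ 1.7997e+02 -9.0000e-02 -1.7652e+02] q [-17.  14.  35.  90.  -8.  78. 112.] F [ 0.1 -1.2  0.4] w 0.0696
side 195 angle 1.5485910093357693 x at hinge 0.000494536268184878 mean [-0.00033523  0.00394386  0.05736193]
side board [ 0.64184412 -0.13156934  0.01057171]
top board [ 0.64807609 -0.10589872  0.00978546]
```

View pics/s3.png

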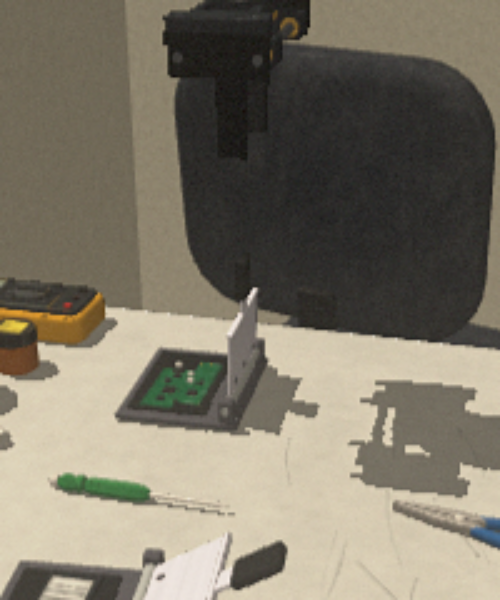

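The panel stands upright (about 1.55 rad) at crop (243,335). The gripper is clear above it at (235,120), and the board and the other guard are unmoved.

```bash
python3 -c "
from cell import env
print(env.sign_off())"
```

```text
the job is handed in; nothing more can be done
None
```

The circuit-board guard's panel is folded upright at about 1.55 rad by camera and released, the board and the other guard show no movement in the side view, and the job was handed in at about 8.4 s; no verdict came back.

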